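Lock the mould sled to its dock with the linchpin

TASK

The mould sled is parked on its dock with the two lugs in line. Take the linchpin that has the brass ring out of the blue rack, put it fully home down through the holes in the lugs with its ring sticking out over the free end of the lugs, and let go; then press the ring down so that it snaps under the pin's lower end and locks it. Leave the plain pin in the rack and the mould on the sled where they are.

Things in the scene. Friction and masses are not known exactly. Their poses are not given: they have to be found in the camera images.
- linchpin_grip (a point): Middle of the linchpin's red square head (16 x 16 mm; from 23 mm below to 19 mm above this point). z up along the pin. Below: collar, 22 mm wide, underside 38 mm below this point; 10 mm round steel shank, last 10 mm tapered, ending 80 mm below. Starts upright in a rack hole. The open ring sticks out along -x, its top 25 mm below this point: keep fingertips above it. About 135 g.
- ring (a joint): Angle of the linchpin's U-shaped brass ring (5 mm wire, 49 mm wide). Hinge line: on the pin's axis, 27 mm below linchpin_grip, along its y. 0 = open, level, pointing along linchpin_grip's -x; it swings down to 1.57 = locked, hanging with its bar just under the pin's end. An over-centre spring holds it open below about 0.6 and snaps it to 1.57 once well past; about 1 N at the bar.
- ring_bar (a point): Middle of the ring's far bar, 58 mm from the hinge line: press here, downward and then in toward the pin along the bar's arc about the hinge.
- dock_hole (a point): Centre of the hole's mouth on the upper lug, 85 mm above the bench; z up. Two lugs, 26 mm wide, 24 mm thick together, 14 mm through hole, 3 mm chamfer. -x points to their free end, 14 mm from the hole's axis; space below and before them is free. The sled begins 45 mm behind the hole. With the pin home, linchpin_grip is 38 mm above this point; the ring then straddles the lugs from the free end.
- plain_pin_grip (a point): Middle of the red head of the plain pin, a bystander of the linchpin's shape and size but without a ring, standing in the rack's other hole.
- sled_mould: Bystander: pink rubber mould, 63 x 44 x 23 mm, lying on the sled (top 23 mm above dock_hole); origin at the centre of its underside.
- rack: Blue pin rack, fixed, 130 x 44 mm, 48 mm high, on a 150 x 60 mm foot, with two holes 84 mm apart along its x; origin at the centre of its underside. The pins' collars rest on its top.

How it is judged (in metres and radians):
On the way, in this order (a step that is already met when the one before it is completed fails the run):
1. the linchpin is fully home in the dock's hole and let go, its ring still open (horizontal distance between linchpin_grip and dock_hole below 0.015 m and z of linchpin_grip in the frame of dock_hole below 0.043 m and value of joint ring below 0.5 rad and contact force between the fingers and linchpin below 0.1 N), for 0.2 s.
2. the ring is swung down and locked under the pin's end (value of joint ring above 1.4 rad), for 0.2 s.
At the end, for the whole second after the job is handed in: The linchpin stands in the dock's hole, let go and at rest, fully home (grip point within 15 mm of the hole's axis and at most 43 mm above the lug, tilted less than 0.2 rad), with its ring locked (angle over 1.4 rad) (horizontal distance between linchpin_grip and dock_hole below 0.015 m and z of linchpin_grip in the frame of dock_hole below 0.043 m and angle between linchpin_grip's own z axis and vertical below 0.2 rad and value of joint ring above 1.4 rad and linear speed of linchpin below 0.02 m/s); the robot touches nothing.
It fails at once if the plain pin is moved more than 15 mm (distance of plain_pin_grip from where it was at the start of the episode above 0.015 m).
It fails at once if the mould on the sled is moved more than 20 mm (distance of sled_mould from where it was at the start of the episode above 0.02 m).
It also fails if it takes over 54 s, if anything falls off the work surface, if the arm or the gripper's body presses on something with over 40 N, if the wrist force passes 120 N, or if a joint passes its speed limit or range.

ROBOT

A 6-joint arm with a two-finger parallel gripper is mounted at the origin on a cart in front of the work surface, level with it; the furniture and walls round the work are solid. World frame = base frame: x ahead of the robot, y to its left, z up, the work surface at z = 0. Lengths are in mm, angles in degrees, forces in N, time in s.
With the tool pointing down it reaches from about 300 to 850 mm from the base axis. Payload 4.2 kg.
Tool frame: the origin (TCP) lies midway between the tips of the shut fingers; the grasp point (between the pads) lies env.grasp_offset behind it (env.grasp_offset is the distance from the TCP to the grasp point, in mm); y points along the fingers, x is the direction in which the jaws open and shut, and the axes are right-handed (so a half turn about y gives the same grasp; the last joint's range is limited). The gripper opens to 91 mm and grips with 3 to 60 N. Pads are 32 mm wide; open, the fingers measure 118 mm over their backs; the gripper's body (76 mm by 178 mm) begins 60 mm behind the grasp point.
Start: joints at [-1.146, 18.312, 89.639, -0, 72.044, -1.146], TCP at [575.016, 0, 213.976] pointing down, gripper open.
Joint ranges: [-177.97, 177.97], [-48.28, 115.42], [12.27, 149.76], [-77.06, 257.06], [2.81, 150.46], [-146.56, 146.56]. Speed limits (degrees/s): [147.25, 147.25, 180, 180, 180, 180].

INTERFACE

Orientations are given as [roll, pitch, yaw] about the fixed x, y, z axes, in that order (R = Rz(yaw) Ry(pitch) Rx(roll)).
In Python, from workcell import state, vision, job, env gives the robot as it stands.
- The arm moves only by the shell command python3 -m handwheel 'ROWS' [FORCE]. ROWS is JSON, a list of rows, each a list of 3 entries, a list of its own where there are three numbers: the finger opening in cm, from 0 to 9.12, then the shift along the tool's x, y, z in cm, then the turn about the tool's y in degrees. A call has 1 to 10 rows; each row is the pose to reach, as a shift and turn from the pose measured when the call began, along the tool's axes at that moment; what a row does not reach only later rows make up. A row lasts 1/10 s, in which the tool goes at most 50 mm and 8.59 degrees, less where a joint would pass 70% of its speed; a pose out of reach is approached as far as the arm can. A call with a gripper value outside its range is refused whole. The fingers move at their own pace and stop on an object; FORCE is the grip in N (left out, the last holds). Time passes only in rows, so rows that repeat a pose let the fingers close. It gives the time, the measured TCP pose, the force and the opening at its end, in the units of the state.
- state(): the state, without advancing time (a new reading comes with each control period).
- vision.grab_frame(name): name is "scene" or "side" or "wrist"; returns the picture (384x512x3 uint8, red, green, blue); there is no depth.
- vision.camera_model(name): a dict with "fov_y" (degrees; the focal length in pixels is half the picture's height over the tangent of half this angle, whatever the lens; pixels are square), "cx", "cy" (the principal point, pixels), "extrinsics" (4x4, takes a point from world to camera coordinates). Camera axes: x right, y up, looking along -z (the intrinsics and any distortion apply to the point x, -y, -z); pixel columns grow to the right and rows downward; lengths in mm; the calibration is good to about 2 mm. The wrist camera is an equidistant fisheye: a pixel r from the principal point sees the ray r / f radians off the axis. A picture is of the moment at which its call begins: read the wrist's pose just before it. camera_model takes no time and is no camera call; for the wrist camera it gives the pose at the moment of the call.
- job.job_done(): hands the job in, once; it reports no verdict.
The state is a dict: "time_s": time; "qpos": joint angles; "qvel": joint speeds; "effort": joint torques, N m; "ee_pos": TCP position; "ee_rot": TCP orientation; "force": force on the tool from outside, world axes, zero at the start; "torque": the same for the moment, N m; "gripper_width": finger opening in mm.
Only numpy, scipy, OpenCV 4.12 (cv2) and the standard library are available. Lean on these libraries where they do the work, as an engineer would, in place of code of your own. Each camera call takes 0.05 s, during which the arm holds its last target.

## Working session

There is one attempt and no reset: what is moved stays moved. The work goes in short steps, Python scripts to look and compute and a shell command to move; the robot and the scene stay as the last step left them, time stands still between calls to the robot, and variables do not carry over. Pictures are saved under pics/ and viewed, and the job is handed in when it is done.

```bash
mkdir -p pics; ls
python3 - <<'E'
from workcell import state, vision, job, env
import cv2
print(state(), env.grasp_offset)
for n in ("scene","side","wrist"):
    m=vision.camera_model(n); print(n,m)
    im=vision.grab_frame(n); cv2.imwrite(f"pics/{n}0.png",im[:,:,::-1])
E
```

```text
pics
{'time_s': 0.0, 'qpos': array([-1.14878518e+00,  1.83526530e+01,  8.97052987e+01,  5.52786824e-04,
        7.20424613e+01, -1.14575395e+00]), 'qvel': array([-0.03064607, -0.14119449, -0.04634245,  0.00630704,  0.07408786,
        0.02461175]), 'effort': array([-5.01459035e-04, -4.12465632e+01, -2.31973493e+01,  7.28826877e-02,
        4.58198413e-02, -1.41870069e-04]), 'ee_pos': array([ 5.74512472e+02, -1.51737515e-02,  2.13117625e+02]), 'ee_rot': array([-8.99974667e+01,  1.00382482e-01, -3.19989848e-03]), 'force': array([-0.00864027,  0.00866352, -0.0153605 ]), 'torque': array([ 0.01506179,  0.0301554 , -0.03698328]), 'gripper_width': 91.26166363750549} 18.8
scene {'fov_y': 42.38528691279719, 'cx': 251.99897400946068, 'cy': 192.75741903831243, 'extrinsics': array([[ 7.31197017e-01, -6.82092785e-01, -1.00177733e-02,
        -5.69657073e+02],
       [ 3.52769530e-01,  3.65514864e-01,  8.61366672e-01,
        -1.42635072e+02],
       [-5.83870347e-01, -6.33362706e-01,  5.07884929e-01,
        -8.99481743e+02],
       [ 0.00000000e+00,  0.00000000e+00,  0.00000000e+00,
         1.0
[... 198 characters left out ...]
],
       [ 3.24059855e-01,  5.37700265e-01,  7.78372427e-01,
        -7.89208013e+01],
       [-3.95161904e-01, -6.70622219e-01,  6.27784126e-01,
        -9.11159283e+02],
       [ 0.00000000e+00,  0.00000000e+00,  0.00000000e+00,
         1.00000000e+00]])}
wrist {'fov_y': 65.70646984690485, 'cx': 254.9777808441396, 'cy': 193.2086951474024, 'extrinsics': array([[ 9.99999130e-01,  7.02247357e-04, -1.11636471e-03,
        -5.74689992e+02],
       [-9.56766145e-04,  9.68869310e-01, -2.47570886e-01,
         2.87593552e+01],
       [ 9.07755505e-04,  2.47571739e-01,  9.68869140e-01,
        -3.89696768e+02],
       [ 0.00000000e+00,  0.00000000e+00,  0.00000000e+00,
         1.00000000e+00]])}
```

View pics/scene0.png

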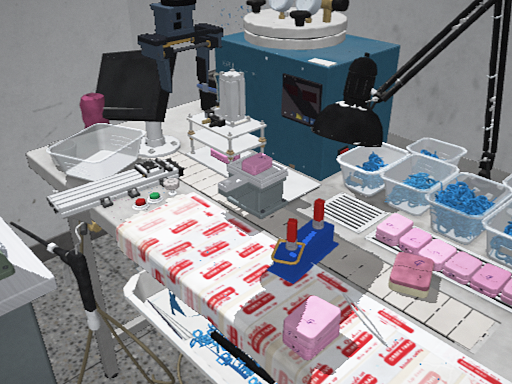

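View pics/side0.png

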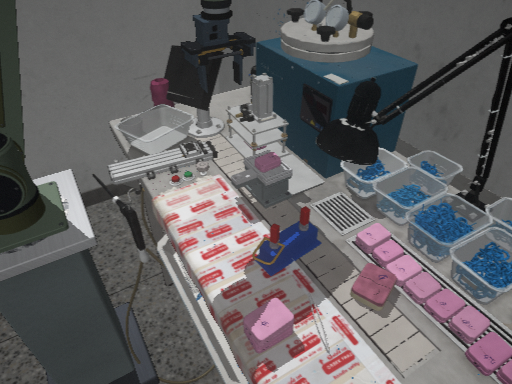

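View pics/wrist0.png

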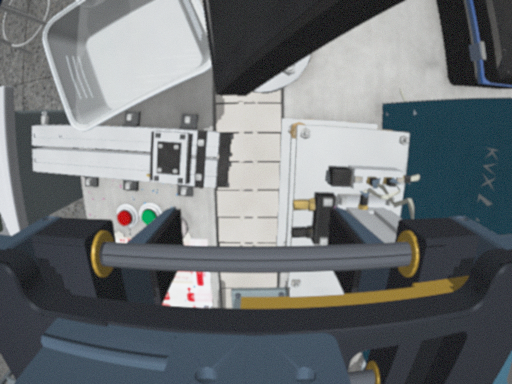

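```bash
cat > h.py <<'E'
from workcell import state, vision, job, env
import numpy as np, cv2
def ray(n,u,v,m=None):
    m=m or vision.camera_model(n); f=192/np.tan(np.radians(m['fov_y']/2))
    x,y=(u-m['cx']),(v-m['cy'])
    if n=='wrist':
        r=np.hypot(x,y); t=r/f; s=np.sin(t)/max(r,1e-9); d=np.array([x*s,-y*s,-np.cos(t)])
    else: d=np.array([x/f,-y/f,-1.])
    E=m['extrinsics']; R=E[:3,:3]; c=-R.T@E[:3,3]; d=R.T@d
    return c,d/np.linalg.norm(d)
def onz(n,u,v,z,m=None):
    c,d=ray(n,u,v,m); return c+d*(z-c[2])/d[2]
def proj(n,P,m=None):
    m=m or vision.camera_model(n); f=192/np.tan(np.radians(m['fov_y']/2))
    E=m['extrinsics']; p=E[:3,:3]@np.asarray(P,float)+E[:3,3]; a=np.array([p[0],-p[1]]); z=-p[2]
    if n=='wrist':
        r=np.hypot(*a); t=np.arctan2(r,z); q=a/max(r,1e-9)*t*f
    else: q=a/z*f
    return q+[m['cx'],m['cy']]
def tri(obs):
    A=np.zeros((3,3));b=np.zeros(3);L=[]
    for o in obs:
        c,d=ray(*o); M=np.eye(3)-np.outer(d,d); A+=M;b+=M@c;L.append((c,d))
    P=np.linalg.solve(A,b)
    return P,[np.linalg.norm(np.cross(P-c,d)) for c,d in L]
def grab(n,name,box=None,s=1):
    im=vision.grab_frame(n); cv2.imwrite(f'pics/{name}_full.png',im[:,:,::-1])
    o=im if box is None else im[box[1]:box[3],box[0]:box[2]]
    if s!=1:o=cv2.resize(o,None,fx=s,fy=s,interpolation=cv2.INTER_CUBIC)
    cv2.imwrite(f'pics/{name}.png',o[:,:,::-1]); return im
E
python3 - <<'E'
from h import *
for n in('scene','side','wrist'):
    print(n,ray(n,256,192)[0].round(), proj(n,[575,0,213]).round(), proj(n,[400,0,0]).round(),proj(n,[600,-200,0]).round())
for n,b,s in (('scene',(180,130,350,290),4),('side',(220,140,340,290),4)):
    im=cv2.imread(f'pics/{n}0.png')[b[1]:b[3],b[0]:b[2]]
    cv2.imwrite(f'pics/{n}0z.png',cv2.resize(im,None,fx=s,fy=s if n=='scene' else s,interpolation=cv2.INTER_CUBIC))
E
```

```text
scene [ -58. -906.  574.] [185.  86.] [131. 193.] [254. 195.]
side [ 171. -869.  631.] [221.  86.] [172. 169.] [267. 184.]
wrist [575.  69. 384.] [255. 233.] [130. 173.] [271. 300.]
```

View pics/scene0z.png

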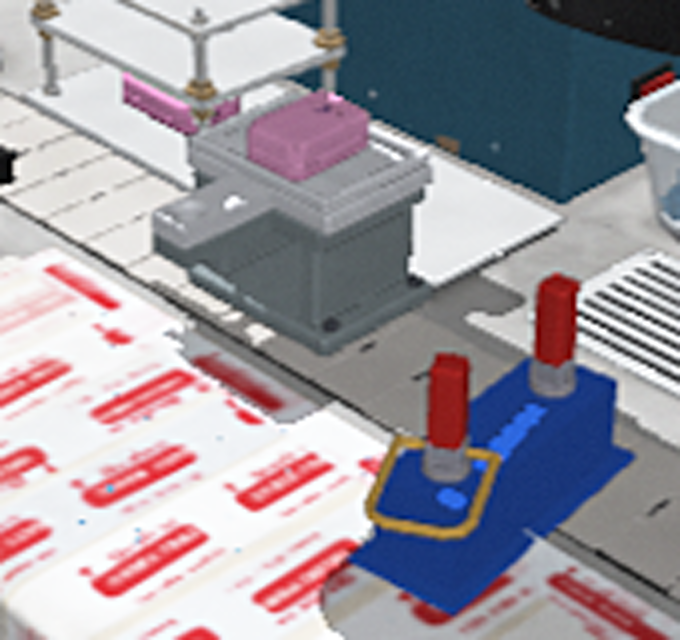

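View pics/side0z.png

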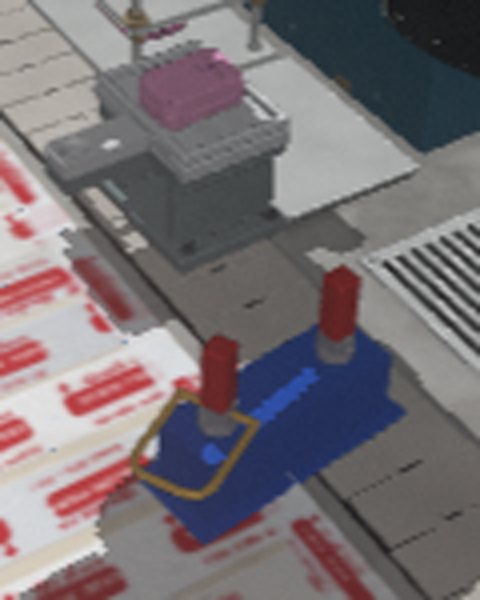

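Run:
```python
from h import *
# zoom px -> px helper
S=lambda x,y:(180+x/4,130+y/4); D=lambda x,y:(220+x/4,140+y/4)
def t(name,s,d):
    P,e=tri([('scene',*S(*s)),('side',*D(*d))]); print(name,P.round(1),np.round(e,1))
t('hole',(235,202),(112,143))
print(onz('scene',*S(235,202),85),onz('side',*D(112,143),85))
for n,b in(('scene',(270,190,335,255)),('side',(260,195,320,255))):
    im=cv2.imread(f'pics/{n}0.png'); h=cv2.cvtColor(im,cv2.COLOR_BGR2HSV)
    m=((h[...,0]<8)|(h[...,0]>172))&(h[...,1]>170)&(h[...,2]>60)
    M=np.zeros(m.shape,np.uint8); M[b[1]:b[3],b[0]:b[2]]=m[b[1]:b[3],b[0]:b[2]]
    k,l,st,c=cv2.connectedComponentsWithStats(M)
    for i in range(1,k):
        if st[i,4]>40: print(n,st[i],c[i].round(1), onz(n,*c[i],84).round(1))
t('lugcornerL',(155,215),(45,150)) # left top corner
t('lugcornerFront',(183,243),(65,183))
t('ringfarL',(370,510),(135,462));t('ringfarR',(470,530),(205,495))
t('mould',(305,135),(192,88))
```

```text
hole [ 519.5 -239.6   83.8] [0.4 0.4]
[ 517.87934194 -241.80513535   85.        ] [ 518.77330164 -240.31574633   85.        ]
scene [314 199  11  22 197] [318.6 209.7] [ 551.2 -424.7   84. ]
scene [287 219  10  23 203] [291.7 230. ] [ 467.9 -435.2   84. ]
lugcornerL [ 481.4 -222.8   83.5] [0.6 0.6]
lugcornerFront [ 480.8 -246.7   76.1] [2.3 2.3]
ringfarL [ 415.8 -441.7   55.6] [0.7 0.7]
ringfarR [ 433.1 -481.4   59.2] [0.4 0.4]
mould [ 588.6 -219.7   89. ] [0.9 0.9]
```

```bash
python3 - <<'E'
from h import *
def t(n,s,d):
    P,e=tri([('scene',*s),('side',*d)]); print(n,P.round(),np.round(e,1))
t('lamp rim left',(313,128),(317,128)); t('lamp low right',(381,135),(374,133)); t('cyl top',(231,70),(262,75)); t('acryl corner',(190,118),(231,111))
t('acryl front',(231,133),(249,130)); t('arm',(290,152),(0,0)) if 0 else None
t('post R',(262,120),(286,120))
E
python3 -m handwheel '[[9.1,[-7.5,0,-31],0],[9.1,[-7.5,0,-31],0],[9.1,[-7.5,0,-31],0],[9.1,[-7.5,0,-31],0],[9.1,[-7.5,0,-31],0],[9.1,[-7.5,0,-31],0],[9.1,[-7.5,0,-31],0],[9.1,[-7.5,0,-31],0],[9.1,[-7.5,0,-31],0]]'
python3 - <<'E'
from h import *
grab('wrist','w1',None,1.5); print(state()['ee_pos'],state()['ee_rot'],proj('wrist',[519,-240,85]),proj('wrist',[495,-237,85]))
E
```

```text
lamp rim left [ 723. -249.  151.] [11. 11.]
lamp low right [ 835. -343.  138.] [21.4 21.4]
cyl top [684. -34. 233.] [0.5 0.5]
acryl corner [633.  71.  94.] [3.9 3.9]
acryl front [ 579. -147.  144.] [3.7 3.7]
post R [727. -95. 112.] [2. 2.]
time_s: 1.05
ee_pos: [499.4, -309.7, 213.0]
ee_rot: [-89.9, 0.1, -0.1]
force: [-0.1, 0.8, -0.3]
gripper_width: 91.1
[ 499.68841142 -309.05127855  213.17028508] [-8.99386233e+01  9.61732101e-02  1.90178544e-02] [274.21579742 119.05528815] [250.129664   115.95195282]
```

View pics/w1.png

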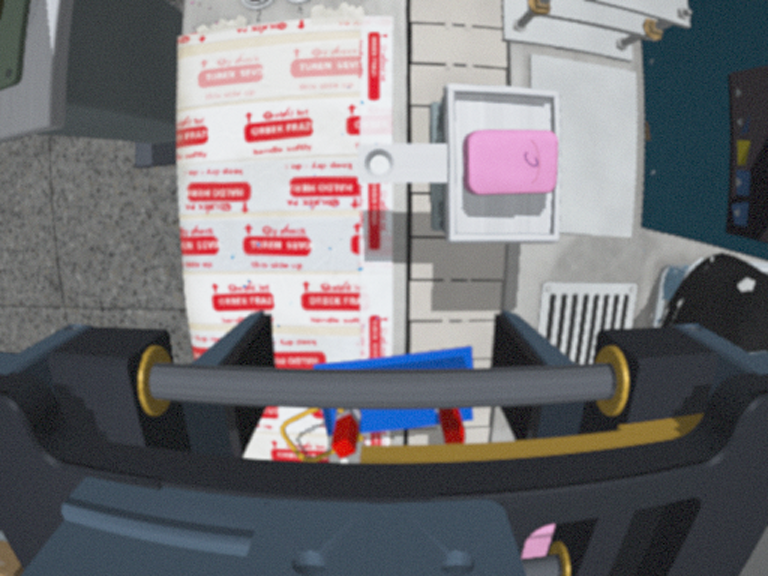

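Run:
```python
import cv2
im=cv2.imread('pics/w1_full.png')
cv2.imwrite('pics/w1z.png',cv2.resize(im[50:170,230:390],None,fx=5,fy=5,interpolation=cv2.INTER_CUBIC))
cv2.imwrite('pics/w1y.png',cv2.resize(im[225:310,180:330],None,fx=5,fy=5,interpolation=cv2.INTER_CUBIC))
```

```text
(no output)
```

View pics/w1z.png

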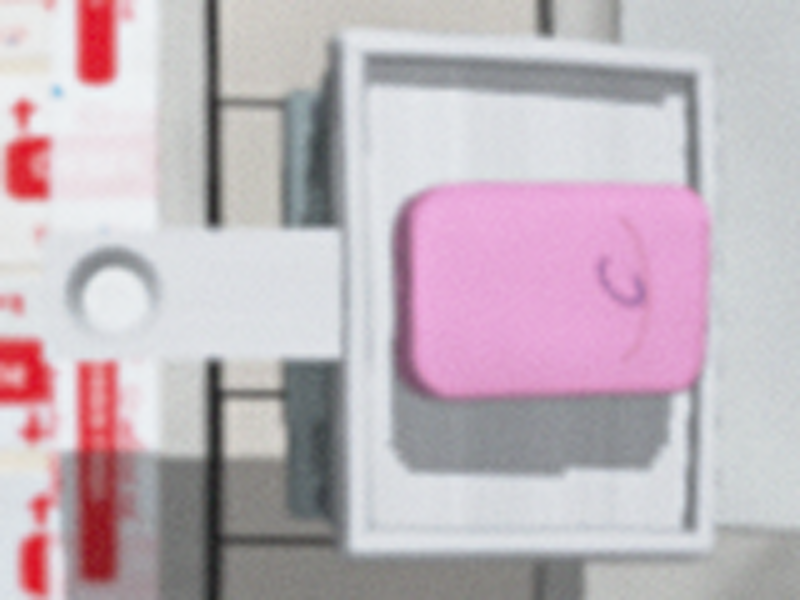

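View pics/w1y.png

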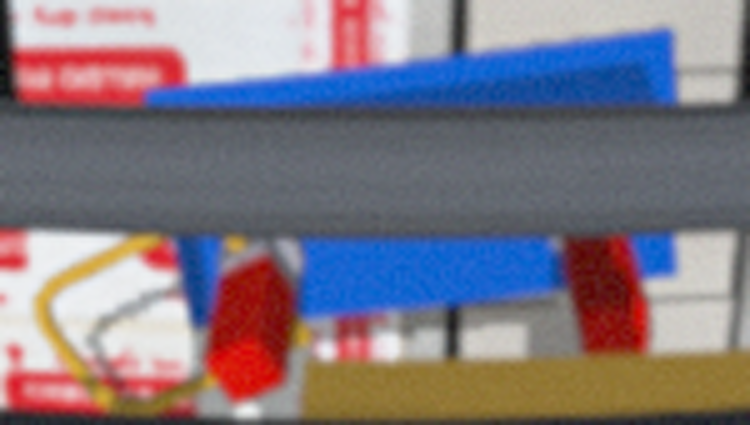

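```bash
python3 - <<'E'
from h import *
# w1 taken at same pose still
o=np.array
for n,p in dict(hole=(113,291),eTL=(47,229),eBL=(47,360),eTR=(338,228),eBR=(338,358),mould=(555,290)).items():
    u,v=230+p[0]/5,50+p[1]/5
    print(n,onz('wrist',u,v,108 if n=='mould' else 85).round(1))
E
python3 -m handwheel '[[9.1,[0,0,-18],0],[9.1,[0,0,-18],0],[9.1,[0,0,-18],0],[9.1,[0,0,-18],0],[9.1,[0,0,-18],0],[9.1,[0,0,-18],0]]'
python3 - <<'E'
from h import *
grab('wrist','w2',None,1.5); print(state()['ee_pos'],state()['ee_rot'])
im=cv2.imread('pics/w2_full.png')
print(proj('wrist',[468,-435,90]),proj('wrist',[551,-425,90]))
E
```

```text
hole [ 497.5 -229.2   85. ]
eTL [ 484.3 -216.6   85. ]
eBL [ 484.3 -243.    85. ]
eTR [ 542.3 -215.8   85. ]
eBR [ 542.6 -242.1   85. ]
mould [ 580.8 -227.5  108. ]
time_s: 1.7
ee_pos: [500.4, -487.7, 212.4]
ee_rot: [-89.8, 0.1, 0.1]
force: [0.2, 0.4, 0.1]
gripper_width: 90.8
[ 500.48222361 -487.08824218  212.75632473] [-89.85574686   0.11907481   0.11932683]
[222.05865585 136.38616492] [306.03013157 126.94277435]
```

View pics/w2.png

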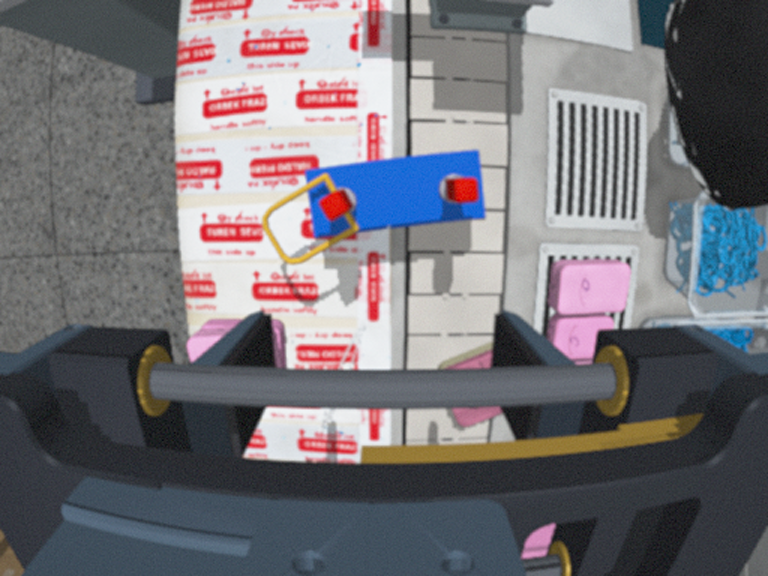

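Run:
```python
from h import *
im=cv2.imread('pics/w2_full.png'); h=cv2.cvtColor(im,cv2.COLOR_BGR2HSV)
b=(165,90,345,190)
cv2.imwrite('pics/w2z.png',cv2.resize(im[b[1]:b[3],b[0]:b[2]],None,fx=4.4,fy=4.4,interpolation=cv2.INTER_CUBIC))
# bright top faces
m=(((h[...,0]<8)|(h[...,0]>172))&(h[...,1]>200)&(h[...,2]>200)).astype(np.uint8)
M=np.zeros_like(m);M[110:160,205:330]=m[110:160,205:330]
k,l,st,c=cv2.connectedComponentsWithStats(M)
for i in range(1,k):
    if st[i,4]>60:
        pts=np.argwhere(l==i)[:,::-1].astype(np.float32); r=cv2.minAreaRect(pts); print(st[i],c[i],r,onz('wrist',*c[i],105).round(1))
        for q in cv2.boxPoints(r): print('  ',onz('wrist',*q,105).round(1))
y=(((h[...,0]>12)&(h[...,0]<30))&(h[...,1]>120)&(h[...,2]>90)).astype(np.uint8)
M=np.zeros_like(m);M[110:180,170:245]=y[110:180,170:245]
k,l,st,c=cv2.connectedComponentsWithStats(M)
for i in range(1,k):
    if st[i,4]>60:
        pts=np.argwhere(l==i)[:,::-1].astype(np.float32); r=cv2.minAreaRect(pts); print('ring',st[i],r)
        for q in cv2.boxPoints(r): print('  ',onz('wrist',*q,59).round(1))
```

```text
[304 119  13  14 164] [310.17073171 125.67682927] ((310.0, 125.5), (13.0, 12.0), 90.0) [ 552.4 -423.4  105. ]
   [ 546.4 -417.2  105. ]
   [ 557.9 -416.8  105. ]
   [ 558.2 -429.2  105. ]
   [ 546.6 -429.5  105. ]
[214 128  16  17 168] [221.75       136.01785714] ((221.8076629638672, 135.96151733398438), (13.035454750061035, 13.035454750061035), 56.3099365234375) [ 469.4 -433.8  105. ]
   [ 460.9 -431.9  105. ]
   [ 471.2 -425.3  105. ]
   [ 478.  -435.5  105. ]
   [ 467.6 -442.3  105. ]
ring [175 116  63  60 431] ((204.80882263183594, 148.01470947265625), (43.38914489746094, 54.19355773925781), 59.03623962402344)
   [ 405.7 -443.3   59. ]
   [ 459.  -413.7   59. ]
   [ 483.2 -454.8   59. ]
   [ 430.1 -486.1   59. ]
```

View pics/w2z.png

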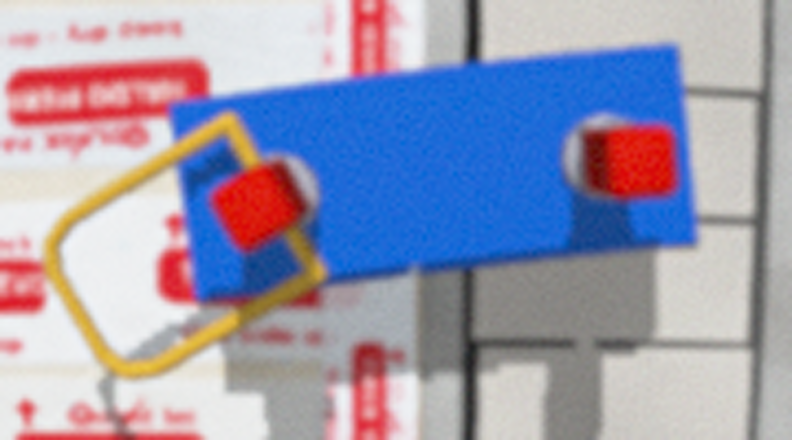

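```bash
python3 -m handwheel '[[9.1,[-3.1,2,5.3],-10],[5.5,[-3.1,6,5.3],-20],[5.5,[-3.1,6,5.3],-30],[5.5,[-3.1,6,5.3],-30],[5.5,[-3.1,6,5.3],-30],[5.5,[-3.1,6,5.3],-30]]'
python3 - <<'E'
from h import *
grab('wrist','w3'); print(state()['ee_pos'],state()['ee_rot'])
grab('scene','s3',(230,130,350,290),4)
E
```

```text
time_s: 2.35
ee_pos: [469.9, -432.7, 153.8]
ee_rot: [-89.9, 0.0, 30.1]
force: [0.4, -0.2, 0.2]
gripper_width: 55.5
[ 469.84783964 -433.12593217  153.73824123] [-8.98687343e+01  4.44044704e-03  3.01149967e+01]
```

View pics/w3.png

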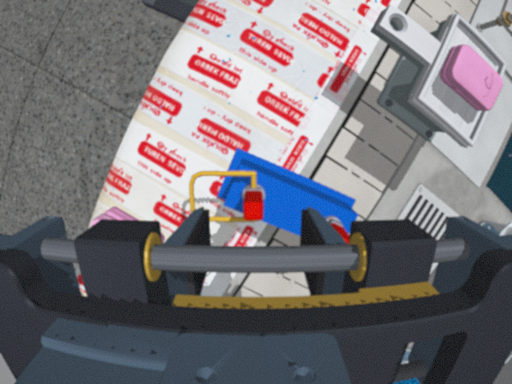

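View pics/s3.png

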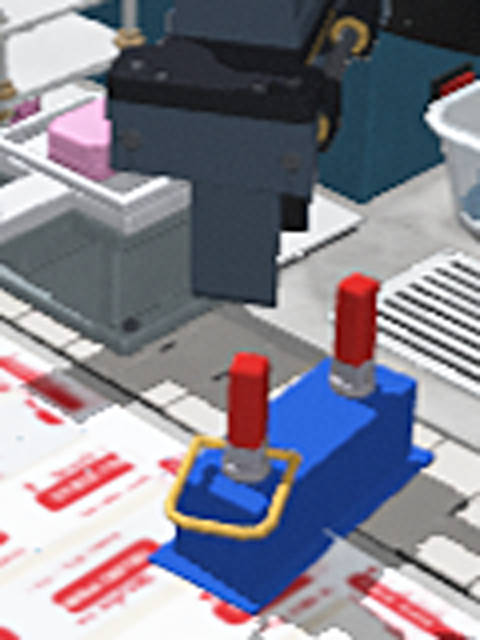

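Run:
```python
from h import *
im=cv2.imread('pics/w3_full.png'); h=cv2.cvtColor(im,cv2.COLOR_BGR2HSV)
m=(((h[...,0]<8)|(h[...,0]>172))&(h[...,1]>200)&(h[...,2]>200)).astype(np.uint8)
M=np.zeros_like(m);M[180:230,235:275]=m[180:230,235:275]
pts=np.argwhere(M)[:,::-1].astype(np.float32); r=cv2.minAreaRect(pts); print(r,onz('wrist',*r[0],105).round(1))
s=state();print(s['ee_pos'],proj('wrist',[469.8,-433.1,105]))
```

```text
((253.5, 210.5), (15.0, 15.0), 0.0) [ 469.3 -434.7  105. ]
[ 469.75488414 -433.39280832  153.57305337] [255.1359883  209.13275225]
```

```bash
python3 -m handwheel '[[5.5,[-0.1,3,-0.1],0],[5.5,[-0.1,6,-0.1],0],[5.5,[-0.1,8.3,-0.1],0],[5.5,[-0.1,8.3,-0.1],0]]'
python3 -m handwheel '[[1.4,[0,0,0],0],[1.4,[0,0,0],0],[1.4,[0,0,0],0],[1.4,[0,0,0],0],[1.4,[0,0,0],0],[1.4,[0,0,0],0]]' 35
python3 - <<'E'
from h import *
grab('side','d4',(220,140,340,290),4)
E
```

```text
time_s: 2.85
ee_pos: [467.6, -432.8, 67.4]
ee_rot: [-89.5, 0.1, 30.1]
force: [-0.6, 0.4, 0.1]
gripper_width: 54.8
time_s: 3.45
ee_pos: [467.8, -433.0, 68.0]
ee_rot: [-89.5, 0.1, 30.1]
force: [-0.9, -0.1, 2.2]
gripper_width: 15.5
```

View pics/d4.png

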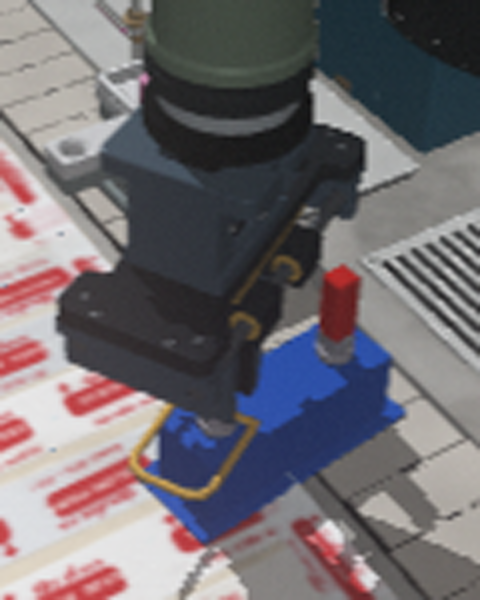

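```bash
python3 -m handwheel '[[1.4,[0,-3,0],0],[1.4,[0,-7,0],0],[1.4,[0,-11.5,0],0],[1.4,[0,-11.5,0],0],[1.4,[0,-11.5,0],0]]'
python3 - <<'E'
from h import *
grab('side','d5',(200,100,340,250),4); print(proj('side',[497.5,-229.2,85]),onz('side',238,177.5,85)); s=state(); print(s['ee_pos'],s['ee_rot'],s['force'])
E
```

```text
time_s: 4.0
ee_pos: [468.5, -433.8, 183.6]
ee_rot: [-89.6, 0.1, 30.1]
force: [-0.1, 0.3, -2.5]
gripper_width: 15.6
[238.15643909 176.11494042] [ 494.52200696 -233.87673144   85.        ]
[ 467.80524974 -433.1209244   181.90753781] [-89.40601499   0.13332465  30.06966145] [-0.20209907  0.22156637 -1.26254088]
```

View pics/d5.png

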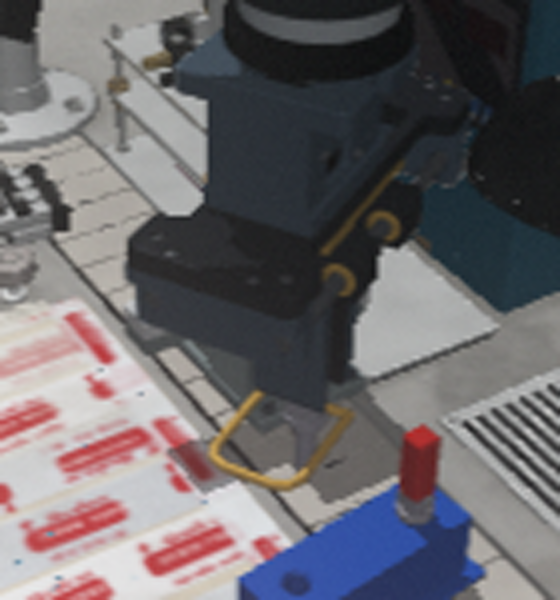

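```bash
python3 -m handwheel '[[1.4,[12.9,0,16.3],29.3],[1.4,[12.9,0,16.3],29.3],[1.4,[12.9,0,16.3],29.3],[1.4,[12.9,0,16.3],29.3],[1.4,[12.9,0,16.3],29.3],[1.4,[12.9,0,16.3],29.3],[1.4,[12.9,0,16.3],29.3],[1.4,[12.9,0,16.3],29.3]]'
python3 - <<'E'
from h import *
grab('side','d6',(190,90,330,240),4); grab('scene','s6',(180,80,340,230),4);grab('wrist','w6'); s=state(); print(s['ee_pos'],s['ee_rot'],s['force'])
E
```

```text
time_s: 4.85
ee_pos: [497.4, -228.8, 182.6]
ee_rot: [-89.6, 0.5, 0.7]
force: [0.8, -0.0, -1.8]
gripper_width: 15.9
[ 497.51689753 -228.63464315  182.96815384] [-89.54911731   0.43181817   0.67757682] [-0.1776446  -0.01850117 -1.48621523]
```

View pics/d6.png

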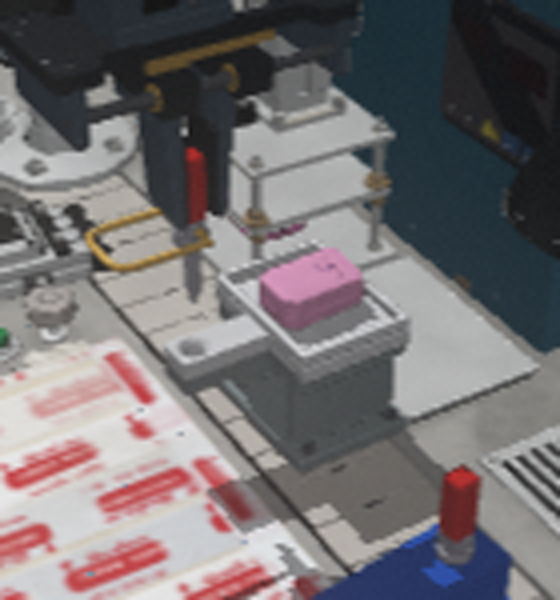

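View pics/s6.png

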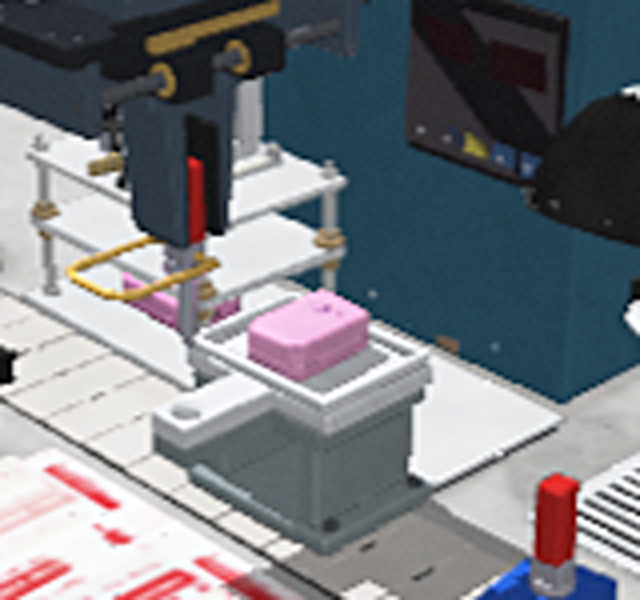

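View pics/w6.png

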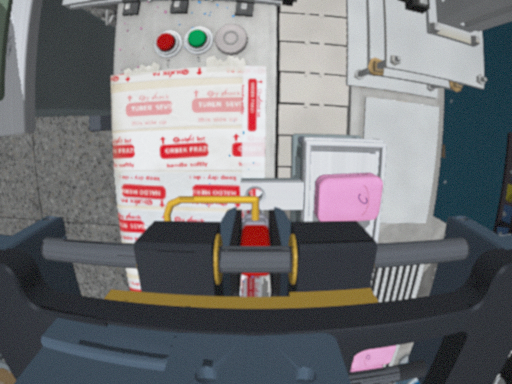

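Run:
```python
from h import *
def t(n,s,d):
    P,e=tri([('scene',180+s[0]/4,80+s[1]/4),('side',190+d[0]/4,90+d[1]/4)]); print(n,P.round(1),np.round(e,1))
t('hole',(185,411),(192,347)); t('tip',(190,382),(193,300)); t('headbase',(191,243),(193,222))
print('exp tip px',[((proj('scene',[497.5,-230.5,120])-[180,80])*4).round(), ((proj('side',[497.5,-230.5,120])-[190,90])*4).round()])
print('exp hole px',[((proj('scene',[497.5,-229.2,85])-[180,80])*4).round(), ((proj('side',[497.5,-229.2,85])-[190,90])*4).round()])
for n,b in(('scene',(180,80,340,230)),('side',(190,90,330,240))):
    im=cv2.imread('pics/%s6_full.png'%('s' if n=='scene' else 'd'))
    x0=195;y0=120
    cv2.imwrite(f'pics/z6{n}.png',cv2.resize(im[y0:y0+75,x0:x0+90],None,fx=8,fy=8,interpolation=cv2.INTER_CUBIC))
```

```text
hole [ 498.9 -225.1   80.1] [0.3 0.3]
tip [ 517.5 -200.7   86.6] [6.7 6.7]
headbase [ 496.5 -237.8  178.4] [0.4 0.4]
exp tip px [array([188., 346.]), array([192., 299.])]
exp hole px [array([188., 407.]), array([193., 344.])]
```

View pics/z6scene.png

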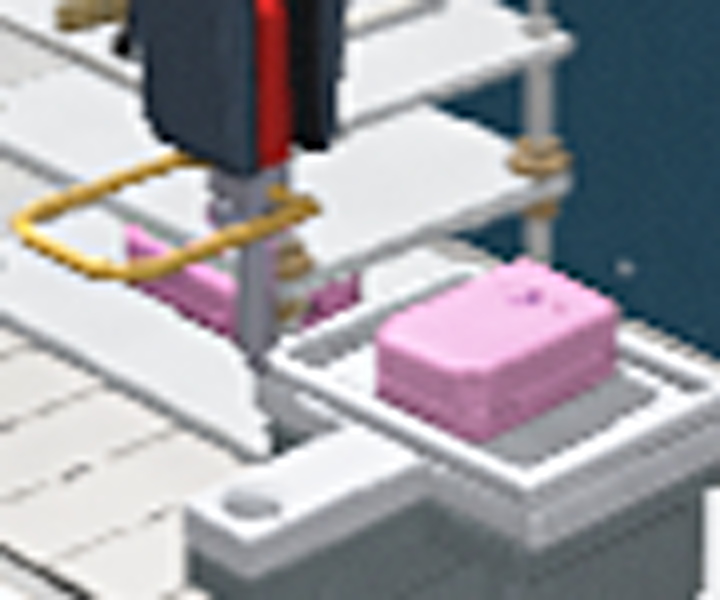

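View pics/z6side.png

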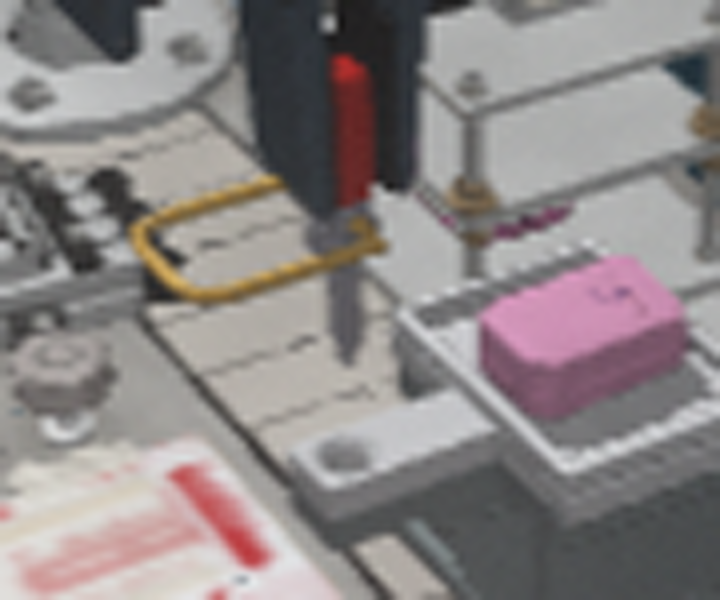

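Run:
```python
from h import *
T=tri([('scene',227,166.25),('side',238.4,165.9)]);H=tri([('scene',226.25,183),('side',237.9,177.1)])
print(T,H)
for z in(118,120,122): print(z,onz('scene',227,166.25,z).round(1),onz('side',238.4,165.9,z).round(1))
print(onz('scene',226.25,183,85).round(1),onz('side',237.9,177.1,85).round(1))
# expected: project vertical difference
for n in('scene','side'):
    print(n,(proj(n,[497.5,-229,85])-proj(n,[497.5,-229,120])).round(1))
```

```text
(array([ 494.90461906, -235.80425502,  122.27238389]), [np.float64(1.6697698997857786), np.float64(1.6697698997855819)]) (array([ 497.82863408, -226.41800512,   80.44508261]), [np.float64(0.41874576237449596), np.float64(0.4187457623746321)])
118 [ 501.  -226.6  118. ] [ 497.4 -233.   118. ]
120 [ 498.6 -229.6  120. ] [ 496.1 -235.5  120. ]
122 [ 496.1 -232.6  122. ] [ 494.9 -238.   122. ]
[ 492.9 -232.    85. ] [ 495.1 -232.3   85. ]
scene [ 0.6 15.4]
side [ 0.5 11.7]
```

```bash
python3 -m handwheel '[[1.4,[-0.1,1.5,0.2],0],[1.4,[-0.1,3,0.2],0],[1.4,[-0.1,3.5,0.2],0],[1.4,[-0.1,4,0.2],0],[1.4,[-0.1,4.5,0.2],0],[1.4,[-0.1,5,0.2],0],[1.4,[-0.1,5,0.2],0]]'
python3 - <<'E'
from h import *
grab('side','d7',(195,120,285,195),8); grab('scene','s7',(195,120,285,195),8); s=state(); print(s['ee_pos'],s['ee_rot'],s['force'])
E
```

```text
time_s: 5.7
ee_pos: [495.9, -226.2, 132.5]
ee_rot: [-89.5, 0.5, 0.7]
force: [-0.5, -0.6, -1.2]
gripper_width: 15.9
[ 496.25782433 -226.29472095  133.13129275] [-89.55643003   0.41675204   0.68006309] [ 0.18913916  0.7010143  -1.42165469]
```

View pics/d7.png

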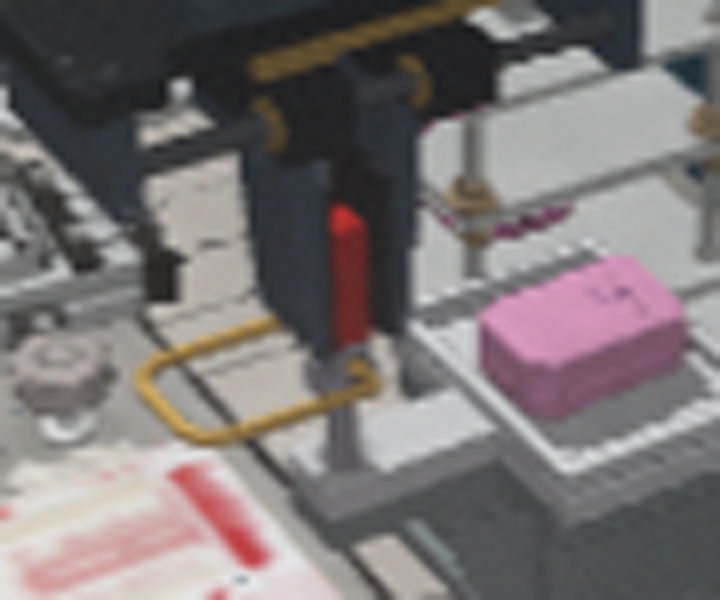

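View pics/s7.png

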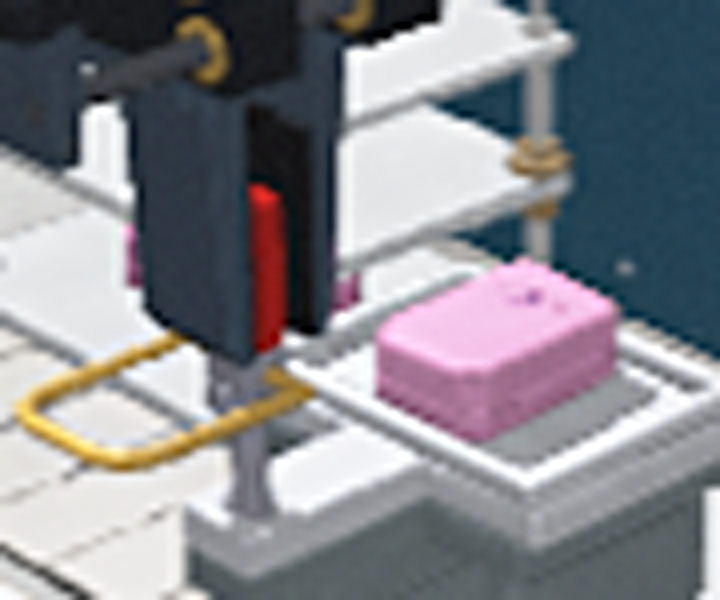

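```bash
python3 -m handwheel '[[1.4,[0,0.8,0],0],[1.4,[0,1.5,0],0],[1.4,[0,2.2,0],0],[1.4,[0,2.7,0],0],[1.4,[0,2.9,0],0],[1.4,[0,2.9,0],0]]'
```

```text
time_s: 6.4
ee_pos: [495.8, -226.0, 105.0]
ee_rot: [-89.5, 0.4, 0.7]
force: [-2.5, 1.5, 5.8]
gripper_width: 15.6
```

```bash
python3 -m handwheel '[[3.2,[0,0,0],0],[3.2,[0,0,0],0],[3.2,[0,0,0],0],[3.2,[0,0,0],0],[3.2,[0,0,0],0]]'
python3 - <<'E'
from h import *
grab('side','d8',(195,120,285,195),8); grab('scene','s8',(195,120,285,195),8)
E
```

```text
time_s: 6.9
ee_pos: [495.8, -226.0, 104.8]
ee_rot: [-89.5, 0.4, 0.7]
force: [0.1, 0.5, 0.4]
gripper_width: 32.2
```

View pics/d8.png

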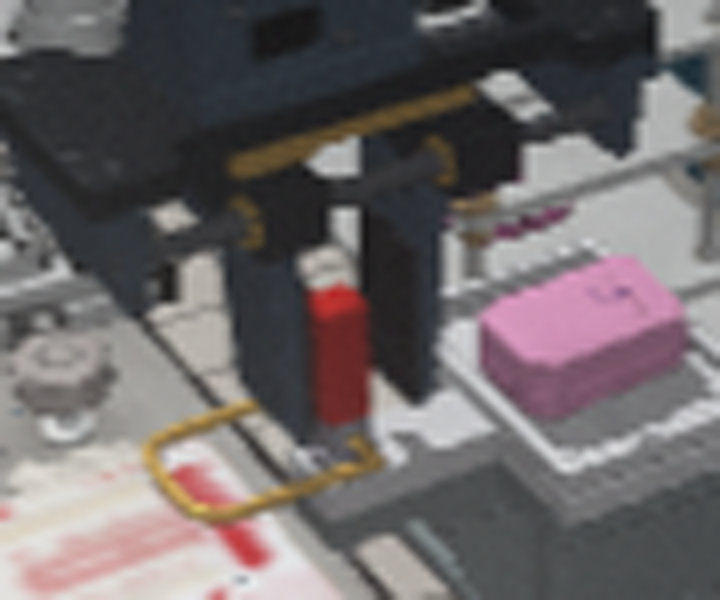

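View pics/s8.png

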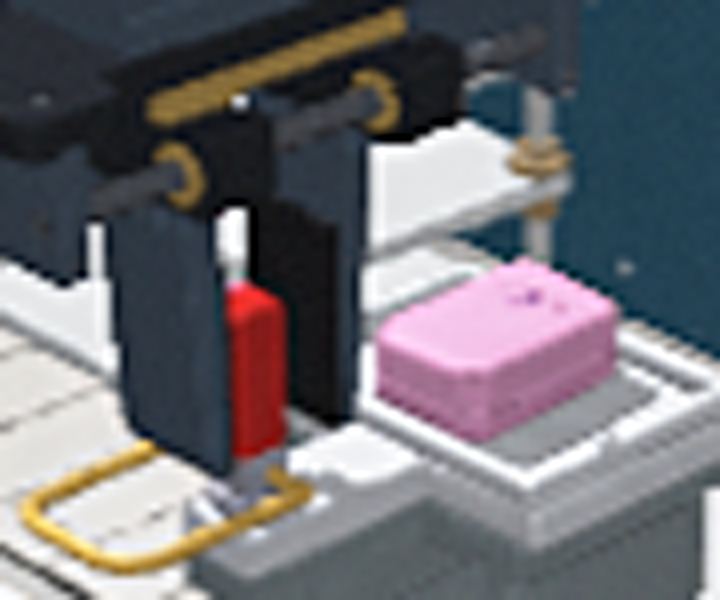

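```bash
python3 -m handwheel '[[3.2,[0,-2,0],0],[3.2,[0,-4.5,0],0],[3.2,[0,-8,0],0],[3.2,[0,-8,0],0],[3.2,[0,-8,0],0]]'
python3 - <<'E'
from h import *
grab('side','d9',(195,120,285,195),8); grab('wrist','w9'); s=state(); print(s['qpos'],s['ee_pos'],s['ee_rot'])
print(proj('wrist',[496,-228,142]))
E
```

```text
time_s: 7.5
ee_pos: [496.6, -226.7, 185.3]
ee_rot: [-89.6, 0.4, 0.7]
force: [-0.3, 1.1, -0.5]
gripper_width: 32.0
[-25.86888941  17.20435112  95.81877007   0.22667722  67.71014647
 -26.63836347] [ 495.65144041 -226.1966466   183.70565482] [-89.48466393   0.56202853   0.68468247]
[255.46562727 214.9167676 ]
```

View pics/d9.png

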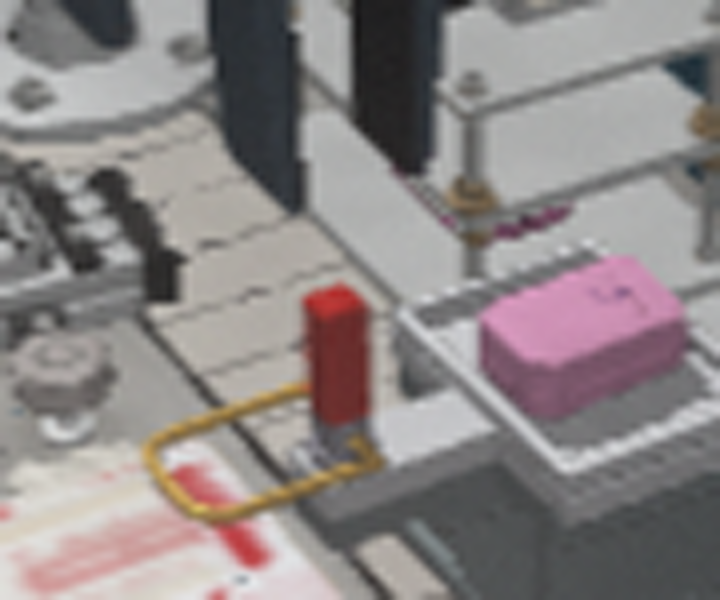

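View pics/w9.png

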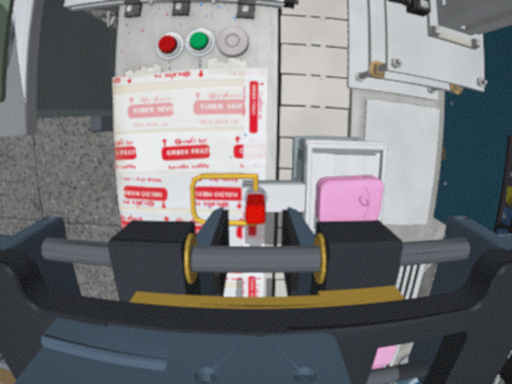

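```bash
python3 -m handwheel '[[0,[-5.2,-1,-0.1],-90],[0,[-5.2,-1,-0.1],-90],[0,[-5.2,-1,-0.1],-90],[0,[-5.2,-1,-0.1],-90],[0,[-5.2,-1,-0.1],-90],[0,[-5.2,-1,-0.1],-90],[0,[-5.2,-1,-0.1],-90],[0,[-5.2,-1,-0.1],-90],[0,[-5.2,-1,-0.1],-90],[0,[-5.2,-1,-0.1],-90]]' 20
python3 - <<'E'
from h import *
s=state(); print(s['qpos'],s['ee_pos'],s['ee_rot'],s['force'])
E
```

```text
time_s: 8.6
ee_pos: [442.9, -227.5, 192.6]
ee_rot: [-89.2, -0.6, 87.0]
force: [-0.3, 0.1, -0.8]
gripper_width: 0.3
[ -28.62638592   12.76645512  100.71193706    0.19296874   67.45077419
 -115.68065999] [ 442.93272697 -227.46849098  192.60596805] [-89.23918888  -0.56220957  86.97509705] [-0.31665024  0.06810711 -0.83562702]
```

```bash
python3 -m handwheel '[[0,[0,3,-0.1],-3.7],[0,[0,6.5,-0.1],-3.7],[0,[0,6.5,-0.1],-3.7],[0,[0,6.5,-0.1],-3.7]]'
python3 - <<'E'
from h import *
grab('side','d10',(175,100,285,190),7); grab('scene','s10',(175,100,285,190),7);s=state(); print(s['ee_pos'],s['ee_rot'],s['force'])
E
```

```text
time_s: 9.0
ee_pos: [442.6, -226.6, 127.0]
ee_rot: [-89.1, -0.7, 90.7]
force: [0.6, 0.3, 0.4]
gripper_width: 0.5
[ 443.97948082 -227.34965383  128.75900177] [-89.38043446  -0.55250016  90.6703223 ] [-0.01558946  0.38149646  0.47926845]
```

View pics/d10.png

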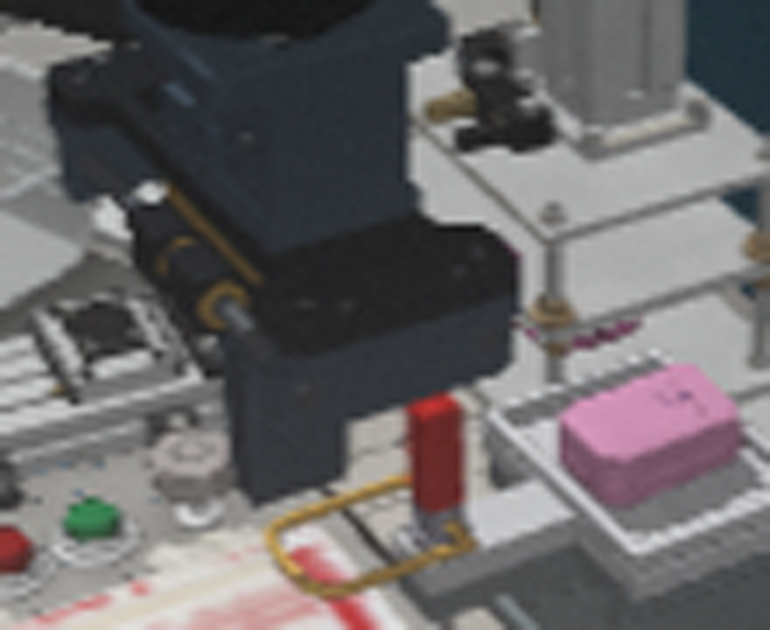

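View pics/s10.png

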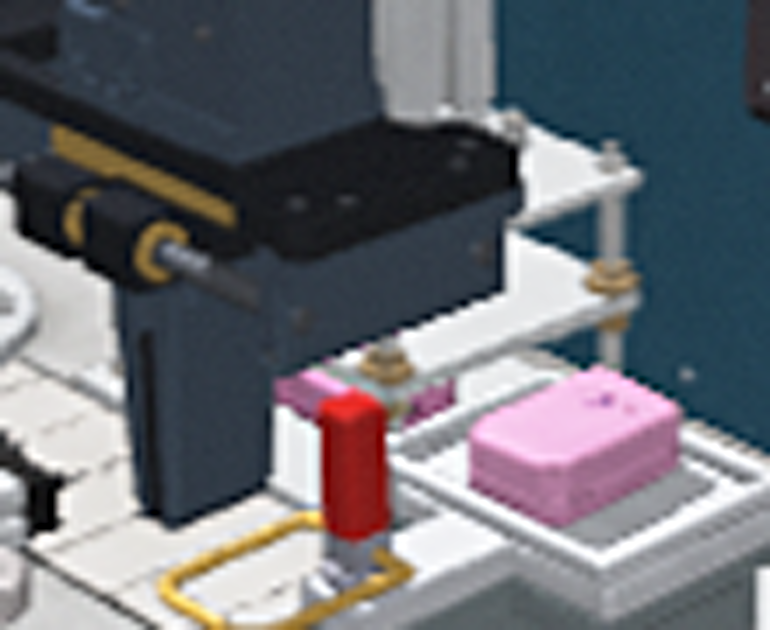

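Run:
```python
from h import *
for P in [(444,-227,129),(444+16,-227-13,129),(482,-316,207),(406,-316,207),(482,-138,207),(406,-138,207),(482,-227,207),(488,-236,142),(439,-228,96)]:
    print(P,[((proj(n,P)-[175,100])*7).round().astype(int).tolist() for n in('side','scene')])
```

```text
(444, -227, 129) [[292, 474], [205, 495]]
(460, -240, 129) [[353, 479], [280, 492]]
(482, -316, 207) [[522, 372], [524, 292]]
(406, -316, 207) [[289, 450], [292, 385]]
(482, -138, 207) [[261, 122], [100, 105]]
(406, -138, 207) [[51, 180], [-125, 178]]
(482, -227, 207) [[382, 238], [299, 193]]
(488, -236, 142) [[421, 415], [347, 413]]
(439, -228, 96) [[287, 559], [200, 608]]
```

```bash
python3 -m handwheel '[[0,[0,2,0],0],[0,[0,3,0],0],[0,[0,4,0],0],[0,[0,5,0],0],[0,[0,6,0],0],[0,[0,6,0],0]]'
python3 - <<'E'
from h import *
grab('side','d11',(175,100,285,190),7); s=state(); print(s['ee_pos'],s['ee_rot'],s['force'])
E
```

```text
time_s: 9.7
ee_pos: [442.5, -226.3, 67.5]
ee_rot: [-89.2, -0.6, 90.7]
force: [0.1, 0.5, 0.8]
gripper_width: 0.5
[ 442.79134323 -226.51070968   68.08473787] [-89.28140012  -0.60095518  90.67490991] [-0.43390881 -0.34760687  0.08071874]
```

View pics/d11.png

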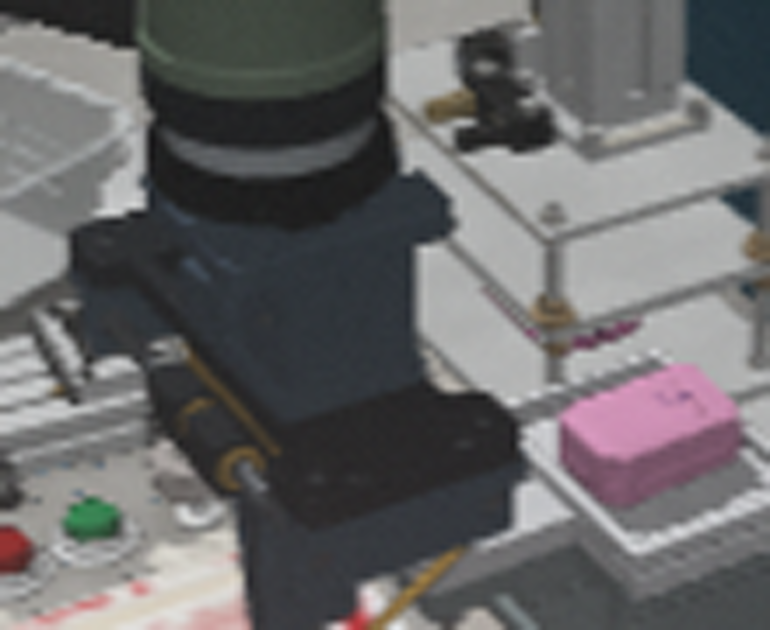

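```bash
python3 -m handwheel '[[0,[0,0.8,-0.1],0],[0,[0,1.5,-0.1],0],[0,[0,2.2,-0.1],0],[0,[0,2.6,-0.1],0],[0,[0,2.6,-0.1],0]]'
python3 - <<'E'
from h import *
grab('side','d12',(175,120,285,210),7);grab('scene','s12',(175,120,285,210),7); s=state(); print(s['ee_pos'],s['ee_rot'],s['force'])
E
```

```text
time_s: 10.25
ee_pos: [458.0, -232.6, 57.2]
ee_rot: [-91.4, 0.4, 90.6]
force: [-8.7, 6.5, 82.2]
gripper_width: 0.4
[ 457.95987725 -232.60666335   57.19327386] [-91.37324908   0.38451145  90.60947425] [-8.86455657  8.12706049 82.22491324]
```

View pics/d12.png

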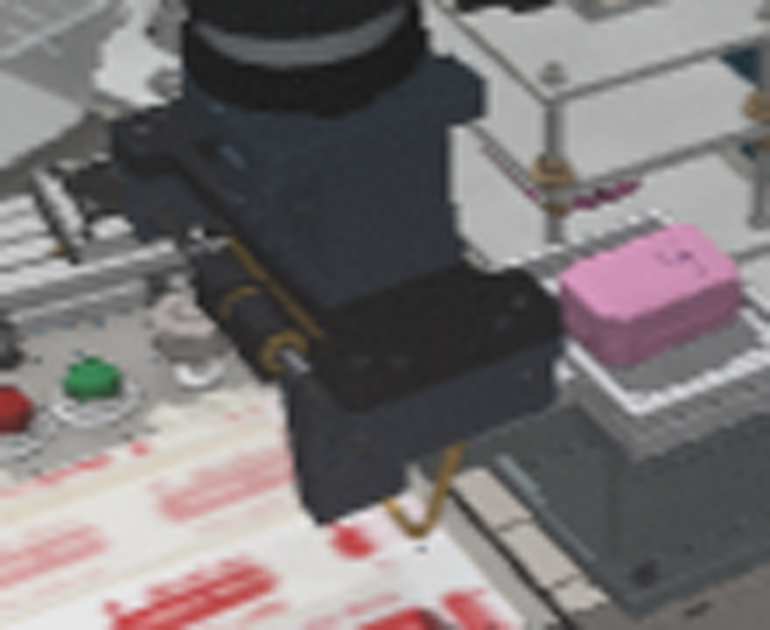

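View pics/s12.png

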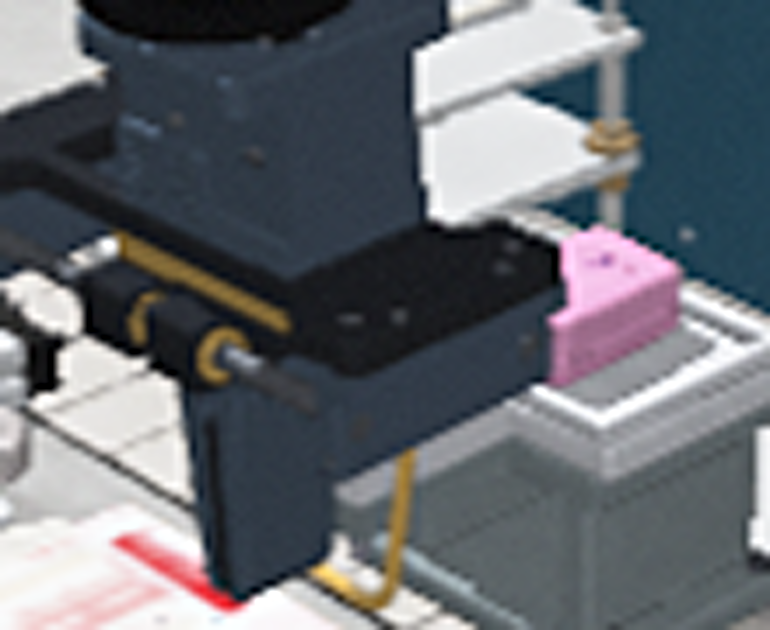

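```bash
python3 -m handwheel '[[0,[0,-1,0],0],[0,[0,-2,0],0]]'
python3 - <<'E'
from h import *
grab('side','d13',(175,100,285,190),7);grab('scene','s13',(175,100,285,190),7); s=state(); print(s['time_s'],s['qpos'],s['ee_pos'],s['ee_rot'],s['force'])
E
```

```text
time_s: 10.55
ee_pos: [459.8, -233.7, 80.6]
ee_rot: [-91.8, 0.6, 90.6]
force: [-0.5, -0.4, -0.2]
gripper_width: 0.1
10.65 [ -28.43925902   19.57350131  109.80741845    0.43027571   49.10149929
 -119.33518445] [ 457.9035642  -232.74810196   78.3091051 ] [-91.4852598    0.45307772  90.61264869] [ 0.91196099 -0.32747068 -0.4155824 ]
```

View pics/d13.png

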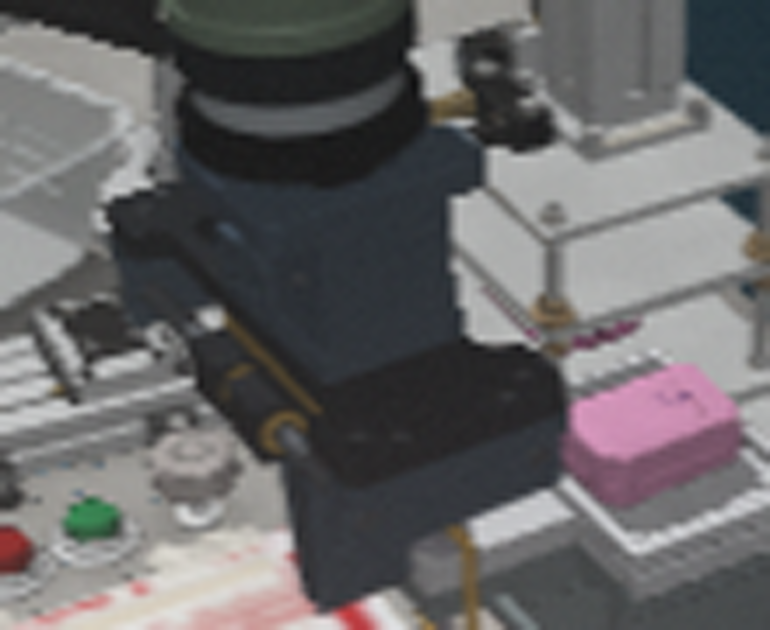

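View pics/s13.png

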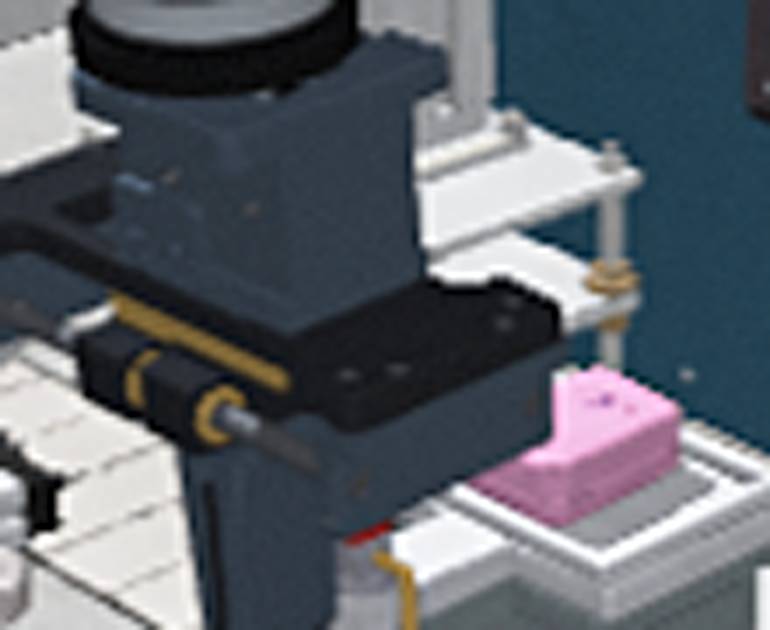

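```bash
python3 -m handwheel '[[0,[0,-2,0],0],[0,[0,-5,0.5],0],[0,[0,-9,2],0],[0,[0,-12,4],0],[0,[0,-14,7],0],[0,[0,-14,10],0],[0,[0,-14,10],0],[0,[0,-14,10],0]]'
python3 - <<'E'
from h import *
grab('side','d14',(195,120,285,195),8);grab('scene','s14',(195,120,285,195),8); grab('wrist','w14',None,1.5);s=state(); print(s['time_s'],s['ee_pos'],s['ee_rot'],s['force'])
E
```

```text
time_s: 11.45
ee_pos: [353.6, -232.4, 214.2]
ee_rot: [-91.4, 0.3, 90.6]
force: [0.3, -1.0, -0.9]
gripper_width: 0.4
11.6 [ 354.82769864 -232.69177362  214.5935474 ] [-91.39541887   0.37697296  90.63863212] [ 0.19258228 -0.2946732  -0.01254189]
```

View pics/d14.png

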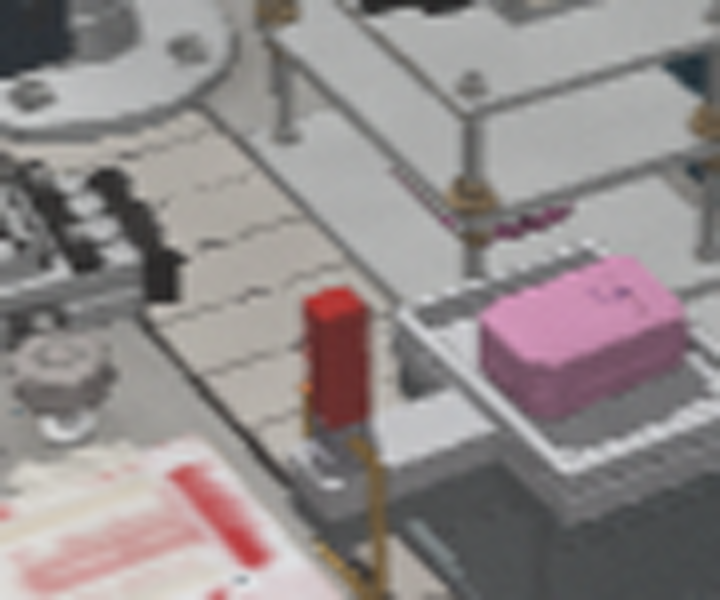

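View pics/s14.png

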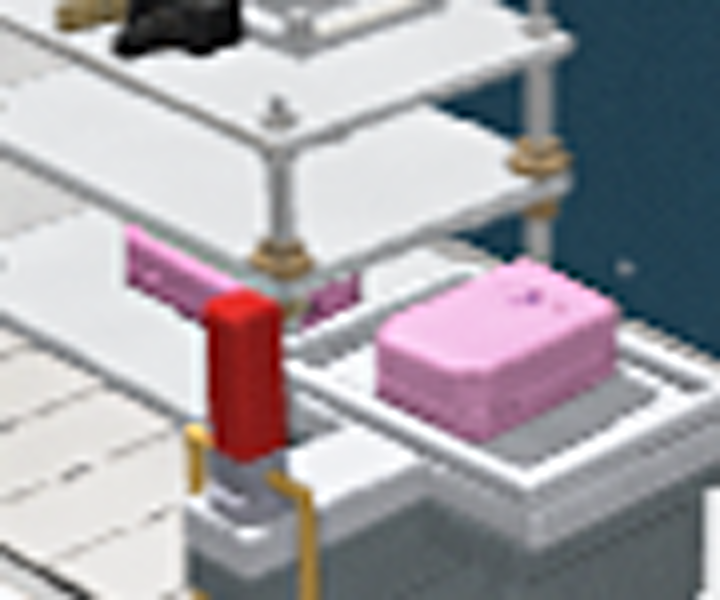

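View pics/w14.png

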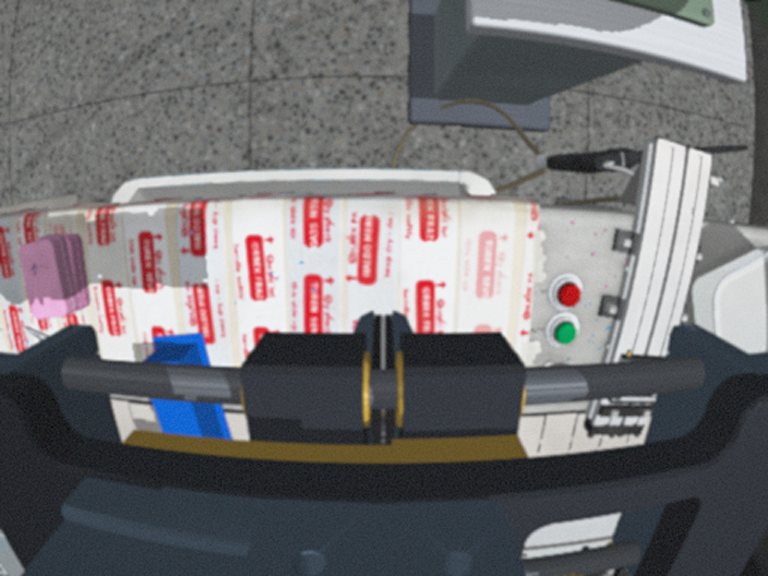

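Run:
```python
from h import *
for a in('d14','s14'):
    im=cv2.imread(f'pics/{a}_full.png')[145:225,205:285]; cv2.imwrite(f'pics/{a}b.png',cv2.resize(im,None,fx=7,fy=7,interpolation=cv2.INTER_CUBIC))
for P in [(497,-228,142),(497,-228,96),(497,-251,96),(497,-251,38),(497,-205,38),(477,-251,42),(497,-228,38)]:
    print(P,[((proj(n,P)-[205,145])*7).round().astype(int).tolist() for n in('side','scene')])
```

```text
(497, -228, 142) [[223, 81], [143, 79]]
(497, -228, 96) [[228, 191], [149, 223]]
(497, -251, 96) [[260, 226], [202, 251]]
(497, -251, 38) [[265, 356], [208, 425]]
(497, -205, 38) [[204, 286], [106, 366]]
(477, -251, 42) [[215, 366], [155, 438]]
(497, -228, 38) [[234, 320], [156, 395]]
```

View pics/d14b.png

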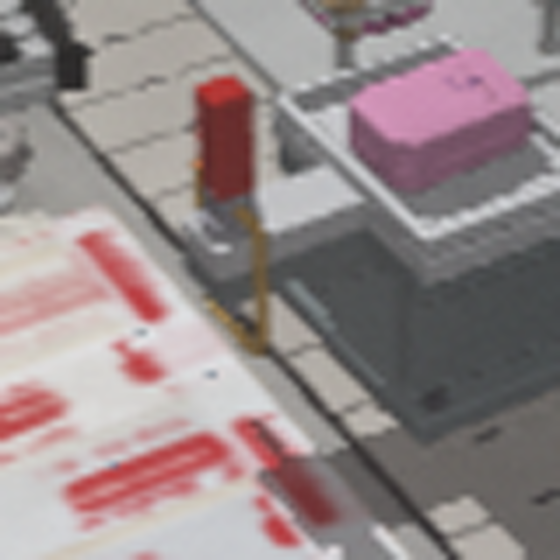

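View pics/s14b.png

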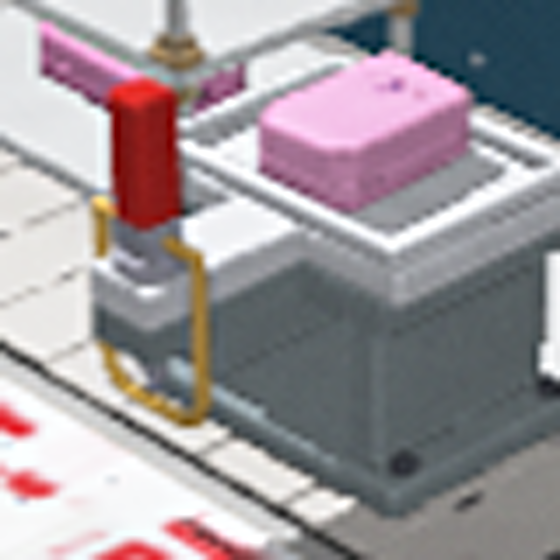

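```bash
python3 -c "
from workcell import job,state
print(job.job_done(),state()['time_s'],state()['force'])"
```

```text
the job is handed in; nothing more can be done
the job is handed in; nothing more can be done
```

The linchpin is fully home in the dock hole with its ring locked, but I hit something hard while pressing the ring and can't rule out that this broke the 40 N limit.

- **What I did:** I took the ringed pin from the rack and put it down through both lugs with its ring over their free end. I let go for about 0.5 s with the force reading near zero, then pressed the ring bar down with closed fingers until it snapped. After that I retreated clear and handed in at about 11.6 s.
- **Checks that passed:** In the last scene and side pictures the collar sits on the lug. The head and the ring's lower corner are within about 1 px of where a home pin with a vertical ring (about 1.57 rad) should appear. The mould looks unmoved. Both views show the pin close to upright; I did not measure its tilt. The force was near zero after the retreat.
- **Check that failed:** At the end of the pressing move the wrist read 82 N upward. The tool sat about 14 mm off target in x, 6 mm in y and about 15 mm high. Most likely the underside of the gripper's body caught the top of the pin's head. That is below the 120 N wrist limit but probably above the 40 N limit for the gripper's body. I backed off at once and the pin and ring looked right afterwards, but no verdict is given.
- **Plain pin:** I never touched it knowingly, but I did not measure its position again at the end.

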